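Pour the ball feet from the heavy tub

TASK

First move the reed block out of the way and lay it flat on the cork mat. Then stand the tray in front of the heavy steel tub, low lip towards it, and rock the tub forward on its bottom front edge by its bar, never lifting it off the bench, so that all four wooden balls roll into the tray. Gently rock the tub back until it stands upright where it was, leave tray and balls on the bench, and do not disturb the glue bottle, jar or concertina.

Things in the scene. Friction and masses are not known exactly. Their poses are not given: they have to be found in the camera images.
- tub: Heavy open-topped dark steel tub, 1.35 to 2.25 kg, mostly in the 12 mm thick base, 150 mm along its x, 110 mm along its y. Origin: centre of the underside; z up. Back (-x) and side walls are 110 mm high; the front (+x) wall leans outward by 35 degrees as a spout. Rocked towards +x it balances only near 77 degrees; let go short of that, it falls back. The balls roll out at 70 to 78 degrees.
- tub_bar (a point): Middle of the tub's steel push bar: round, 12 mm thick, along the tub's y, 86 mm free between two 10 mm posts on the back (-x) wall. At x -71, y 0, z 180 mm in the tub's frame; 64 mm of free room below it to the wall. Fingers can grip it from above; it can turn between them as the tub rocks.
- tub_toe (a point): Middle of the tub's straight bottom front edge (x +75, z 0 mm in the tub's frame), on which it rocks and which stays on the bench.
- tub_rim (a point): Middle of the spout's rim, the top of the front wall (x +66, z 85 mm in the tub's frame). With the tub rocked by 75 degrees it lies about 80 mm beyond the bottom front edge and 30 mm above the bench.
- tray: Light plywood tray, 170 mm along its x, 150 mm along its y, about 0.3 kg. Origin: centre of its underside; z up. Floor 6 mm, walls 8 mm thick; the -x end is a low lip 15 mm high that fits under the rocked spout, the other walls are 40 mm high. Best placed with the lip facing the tub, 30 to 60 mm beyond the tub's bottom front edge, centred on it, tray x along tub x.
- tray_grip (a point): Point on the tray's upright grip board, which stands at the +x end: 14 mm thick along the tray's x, 70 mm wide along its y, top 74 mm above the bench. This point is on its middle plane, 60 mm above the tray's underside, at x +78, y 0 in the tray's frame.
- reed_block: Wooden reed block with small aluminium reed plates on its long sides, lying on the bench in front of the tub where the tray has to stand: 44 mm along its x, 120 mm along its y, 50 mm high, 0.22 kg. Origin: centre of its underside, z up.
- cork_mat: Flat cork mat fixed to the bench, 100 mm along its x, 170 mm along its y, 4 mm thick. Origin: centre of its underside, z up.
- glue_bottle: Bystander: white glue bottle standing to one side of the space in front of the tub (it and the jar may be swapped), 54 mm across, 160 mm high. Origin: centre of its underside.
- jar: Bystander: lidded glass jar standing on the other side of that space, 66 mm across, 100 mm high. Origin: centre of its underside.
- concertina: Bystander: small six-sided concertina, 130 mm across, 114 mm high, at the far right of the bench. Origin: centre of its underside.
- ball0_center (a point): One of four loose solid beech ball feet, 40 mm across, 28 g, lying on the tub's floor at the start; this point is the ball's centre. They roll freely.
- ball1_center (a point): One of four loose solid beech ball feet, 40 mm across, 28 g, lying on the tub's floor at the start; this point is the ball's centre. They roll freely.
- ball2_center (a point): One of four loose solid beech ball feet, 40 mm across, 28 g, lying on the tub's floor at the start; this point is the ball's centre. They roll freely.
- ball3_center (a point): One of four loose solid beech ball feet, 40 mm across, 28 g, lying on the tub's floor at the start; this point is the ball's centre. They roll freely.
Things that resemble listed ones, but are neither listed nor needed, are in the scene too. What is shaped like the reed_block but purple or red is not meant.

How it is judged:
By the outcome, as a careful person would: the job done as asked, in the order asked, and still so for the second after the job is handed in, with the robot touching nothing.
It also fails if it takes over 72 s, if anything falls off the work surface, if the arm or the gripper's body presses on something with over 40 N, if the wrist force passes 120 N, or if a joint passes its speed limit or range.

ROBOT

A 6-joint arm with a two-finger parallel gripper is mounted at the origin on the work surface. World frame = base frame: x ahead of the robot, y to its left, z up, the work surface at z = 0. Lengths are in m, angles in rad, forces in N, time in s.
With the tool pointing down it reaches from about 0.3 to 0.85 m from the base axis. Payload 5.4 kg.
Tool frame: the origin (TCP) lies midway between the tips of the shut fingers; the grasp point (between the pads) lies behind it (arm.pinch_z is the z of the grasp point in the tool frame, in m); z points along the fingers, y is the line along which they close (so a half turn about z gives the same grasp; the last joint's range is limited). The gripper opens to 85 mm and grips with 20 to 120 N. Pads are 22 mm wide; open, the fingers measure 114 mm over their backs; the gripper's body (76 mm by 85 mm) begins 54 mm behind the grasp point. The pads swing forward as they close: fully open they stand 13 mm farther back than shut.
Start: joints at [-1.491, 0.158, 1.597, -0, 1.386, -0.21], TCP at [0.164, -0.551, 0.231] pointing down, gripper open.
Joint ranges: [-2.91, 2.91], [-0.94, 2.29], [0.18, 2.7], [-1.29, 4.43], [0.17, 2.64], [-3, 3]. Speed limits (rad/s): [2.57, 2.57, 3.14, 3.14, 3.14, 3.14].

INTERFACE

Orientations are given as [roll, pitch, yaw] about the fixed x, y, z axes, in that order (R = Rz(yaw) Ry(pitch) Rx(roll)).
In Python, from plant import arm, eyes, order gives the robot as it stands.
- The arm moves only by the tool arm_command, never from a script. Its argument "increments" is a list of rows, each a list of 3 entries, a list of its own where there are three numbers: the opening, from -1 (shut) to 1 (fully open), then the shift along the tool's x, y, z as a fraction of full scale, then the turn, a rotation vector about the tool's x, y, z as a fraction of full scale. A call has 1 to 10 rows; each row is the pose to reach, as a shift and turn from the pose commanded when the call began, along the tool's axes at that moment; what a row does not reach only later rows make up. Full scale, the value 1, is 0.15 m for a shift and pi/2 rad for a turn. A row lasts 1/8 s, in which the tool goes at most 62.5 mm and 10.7 degrees, less where a joint would pass 70% of its speed; a pose out of reach is approached as far as the arm can. A call with a number of a shift or a turn outside -1 to 1 is refused whole. A call with a gripper value outside its range is refused whole. The fingers move at their own pace and stop on an object; "newtons" is the grip in N (left out, the last holds). Time passes only in rows, so rows that repeat a pose let the fingers close. It gives the time, the measured TCP pose, the force, the opening and the grip force at its end, in the units of the state.
- arm.state(): the state, without advancing time (a new reading comes with each control period).
- eyes.camera(name): name is "scene" or "top" or "wrist"; returns a dict with "pixels" (400x640x3 uint8, blue, green, red), "z_map" (400x640 float32, m along the optical axis (not along the pixel's ray), 0 where there is no reading), "K" (3x3 intrinsics, pixels), "distortion" ([k1, k2, p1, p2, k3] as OpenCV has them; the pictures are not rectified), "world_to_cam" (4x4, takes a point from world to camera coordinates); the wrist camera has in their place "tool_from_camera" (4x4, takes a point from camera to tool coordinates, whose origin is the TCP and whose axes are the flange's). Camera axes: x right, y up, looking along -z (the intrinsics and any distortion apply to the point x, -y, -z); pixel columns grow to the right and rows downward; lengths in m; the calibration is good to about 2 mm. A picture is of the moment at which its call begins: read the wrist's pose just before it.
- order.hand_in(): hands the job in; it is judged then, once.
The state is a dict: "time": time; "joint_positions": joint angles; "joint_vel": joint speeds; "joint_efforts": joint torques, N m; "ee_pos": TCP position; "orientation": TCP orientation; "contact_force": force on the tool from outside, world axes, zero at the start; "torque": the same for the moment, N m; "finger_gap": opening from 0.0 (shut) to 1.0 (fully open); "grip_force": force on a finger pad.
Only numpy, scipy, OpenCV 4.12 (cv2) and the standard library are available. Lean on these libraries where they do the work, as an engineer would, in place of code of your own. Each camera call takes 0.05 s, during which the arm holds its last target. There are 200 camera calls.

## Working session

There is one attempt and no reset: what is moved stays moved. The work goes in short steps, Python scripts to look and compute and a tool call to move; the robot and the scene stay as the last step left them, time stands still between calls to the robot, and variables do not carry over. Pictures are saved under pics/ and viewed, at most 10 in all, crops included, and the job is handed in when it is done.

Besides the shell and the picture viewer there is one more tool, called after "Request:" by a JSON object that holds its "fn" and its "kwargs". arm_command: Moves the arm, as the interface text tells. Its arguments: {"type":"object","properties":{"increments":{"type":"array"},"newtons":{"type":"number"}},"required":["increments"]}

```bash
mkdir -p pics; ls
cat > h.py <<'E'
import numpy as np, cv2
from plant import arm, eyes, order
from scipy.spatial.transform import Rotation as R
def look(name):
    s=arm.state(); c=eyes.camera(name)
    if name=="wrist":
        T=np.eye(4);T[:3,:3]=R.from_euler('xyz',s['orientation']).as_matrix();T[:3,3]=s['ee_pos']
        c['c2w']=T@np.array(c['tool_from_camera'])
    else: c['c2w']=np.linalg.inv(np.array(c['world_to_cam']))
    return c
def cloud(c):
    z=np.array(c['z_map']);h,w=z.shape
    u,v=np.meshgrid(np.arange(w),np.arange(h))
    p=cv2.undistortPoints(np.stack([u,v],-1).reshape(-1,1,2).astype(np.float64),np.array(c['K'],float),np.array(c['distortion'],float)).reshape(h,w,2)
    P=np.stack([p[...,0]*z,-p[...,1]*z,-z,np.ones_like(z)],-1)
    W=(P@c['c2w'].T)[...,:3]; W[z<=0]=np.nan
    return W
E
python3 - <<'E'
from h import *
print(arm.state(),arm.pinch_z)
for n in("top","scene"):
    c=look(n);W=cloud(c);cv2.imwrite(f'pics/{n}0.png',c['pixels']);np.savez(f'{n}0.npz',W=W,p=c['pixels'])
E
```

```text
pics
{'time': 0.0, 'joint_positions': array([-1.49109957e+00,  1.59066536e-01,  1.59825576e+00,  2.94057788e-05,
        1.38619540e+00, -2.10087213e-01]), 'joint_vel': array([ 1.24675447e-03, -1.14764594e-03,  6.39353917e-04, -7.64863467e-04,
       -4.78354865e-05, -2.42900689e-03]), 'joint_efforts': array([ 1.75522346e-04, -3.96000409e+01, -3.31429589e+01,  2.27165572e-05,
        8.58904794e-03, -8.74348359e-06]), 'ee_pos': array([ 0.16424948, -0.55040799,  0.2302953 ]), 'orientation': array([-3.13971596e+00, -4.29718196e-04,  2.89778139e-01]), 'contact_force': array([-1.18720881, -0.18739082,  0.85849111]), 'torque': array([ 0.00758313, -0.03323586, -0.01636298]), 'grip_force': 0.0, 'finger_gap': 0.9971048057851626} -0.0187
```

View pics/top0.png

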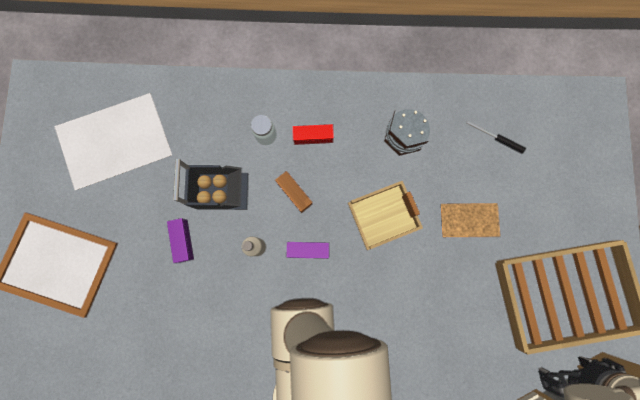

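View pics/scene0.png

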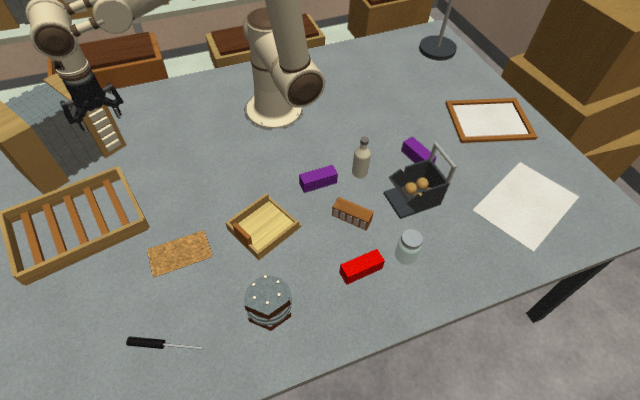

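Top view: the tub is at (212,187), with its bar at (180,183) and its spout facing right at (245,190). The brown block is at (294,192), tray (385,215) with grip board at (412,203), cork mat (470,220), glue bottle (252,246), jar (262,128) and concertina (408,130).
Reed block candidates are brown (294,192), red (313,133), purple (308,250) and purple (179,240). The brown one fits: it is wooden with aluminium plates and lies in front of the tub. I'll confirm it in a crop and measure.

Run:
```python
from h import *
d=np.load('top0.npz');W=d['W'];p=d['p']
hsv=cv2.cvtColor(p,cv2.COLOR_BGR2HSV)
def rect(x0,x1,y0,y1,zlo,zhi,name,extra=None):
    S=W[y0:y1,x0:x1];m=(S[...,2]>zlo)&(S[...,2]<zhi)
    if extra is not None:m&=extra[y0:y1,x0:x1]
    q=S[m];
    if len(q)<5: print(name,len(q));return
    r=cv2.minAreaRect((q[:,:2]*1000).astype(np.float32))
    print(name,len(q),'c',np.round(r[0],1),'size',np.round(r[1],1),'ang',round(r[2],1),'zmed',round(float(np.median(q[:,2])),4), 'box',np.round(cv2.boxPoints(r)).tolist())
rect(265,325,165,220,.042,.06,'reed')
rect(345,425,180,252,.03,.05,'tray walls')
rect(345,425,180,252,.06,.085,'trayboard')
brown=(hsv[...,0]<25)&(hsv[...,1]>90)
rect(435,505,198,242,-.01,.012,'mat',brown)
rect(165,195,150,215,.16,.2,'bar')
rect(165,255,155,215,.1,.118,'tub walls')
rect(165,255,155,215,.06,.2,'tub all')
rect(165,260,155,215,.07,.095,'tub rim')
rect(235,265,235,260,.1,.17,'glue')
rect(245,280,110,145,.09,.11,'jar')
rect(380,435,100,160,.105,.125,'conc')
rect(285,330,238,262,.03,.06,'purple')
rect(290,336,120,146,.03,.06,'red')
rect(160,195,215,265,.03,.06,'purple2')
s=np.load('scene0.npz')['p']
a=cv2.resize(p[150:220,150:330],(720,280),interpolation=3);b=cv2.resize(s[130:240,290:480],(520,300),interpolation=3)
o=np.zeros((580,720,3),np.uint8);o[:280]=a;o[280:,:520]=b;cv2.imwrite('pics/crop0.png',o)
```

```text
reed 639 c [573.7  62.9] size [120.2  44.7] ang 40.6 zmed 0.0503 box [[514.0, 41.0], [543.0, 7.0], [634.0, 85.0], [605.0, 119.0]]
tray walls 463 c [ 514.7 -207.7] size [149.8 162.9] ang 23.0 zmed 0.0408 box [[414.0, -162.0], [478.0, -312.0], [615.0, -253.0], [552.0, -103.0]]
trayboard 143 c [ 543.3 -274.8] size [69.1 15.1] ang 22.0 zmed 0.0744 box [[508.0, -281.0], [514.0, -295.0], [578.0, -269.0], [573.0, -255.0]]
mat 1872 c [ 508.2 -460. ] size [ 98.7 169.8] ang 1.7 zmed 0.0055 box [[456.0, -377.0], [461.0, -546.0], [560.0, -543.0], [555.0, -374.0]]
bar 230 c [573.3 349.3] size [105.1  12.3] ang 1.1 zmed 0.1841 box [[521.0, 354.0], [521.0, 342.0], [626.0, 344.0], [626.0, 357.0]]
tub walls 325 c [575.1 293.9] size [110.4 121.2] ang 0.9 zmed 0.1091 box [[519.0, 354.0], [521.0, 232.0], [631.0, 234.0], [629.0, 355.0]]
tub all 1312 c [575.2 281. ] size [110.6 149.2] ang 1.2 zmed 0.0968 box [[518.0, 354.0], [521.0, 205.0], [632.0, 208.0], [629.0, 357.0]]
tub rim 496 c [575.4 279.2] size [110.7 145.7] ang 1.1 zmed 0.0819 box [[519.0, 351.0], [521.0, 205.0], [632.0, 207.0], [629.0, 353.0]]
glue 304 c [411.9 167.5] size [47.9 53.7] ang 1.6 zmed 0.1146 box [[387.0, 194.0], [389.0, 140.0], [437.0, 141.0], [435.0, 195.0]]
jar 349 c [751.2 157.2] size [56.6 56.7] ang 3.3 zmed 0.1004 box [[721.0, 184.0], [725.0, 127.0], [781.0, 130.0], [778.0, 187.0]]
conc 73 c [ 746.3 -256.5] size [ 89.7 101.8] ang 14.4 zmed 0.113 box [[690.0, -218.0], [715.0, -317.0], [802.0, -295.0], [777.0, -196.0]]
purple 671 c [405.6  16.3] size [ 44.9 118.9] ang 1.4 zmed 0.0505 box [[382.0, 75.0], [385.0, -44.0], [429.0, -43.0], [427.0, 76.0]]
red 660 c [749.5  11.7] size [ 46.5 119.8] ang 5.4 zmed 0.0502 box [[721.0, 69.0], [732.0, -50.0], [778.0, -46.0], [767.0, 74.0]]
purple2 766 c [425.7 383. ] size [119.6  45.5] ang 13.3 zmed 0.0494 box [[362.0, 391.0], [373.0, 347.0], [489.0, 375.0], [479.0, 419.0]]
```

View pics/crop0.png

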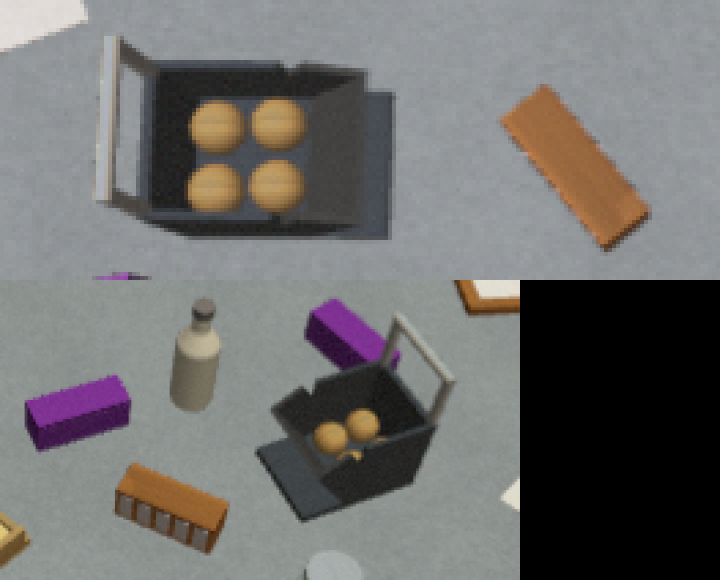

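The crop confirms it: the brown wooden block with aluminium plates is the reed block. I'll plan the approach to it.

```bash
cat >> h.py <<'E'
def pose(s=None):
    s=s or arm.state(); return np.array(s['ee_pos']),R.from_euler('xyz',s['orientation'])
def plan(*wps,start=None):
    """wps: (x,y,z mm, yaw deg, pitch-about-tool-x deg optional); prints one call's fractions per waypoint"""
    p,r=pose() if start is None else start
    for w in wps:
        q=np.array(w[:3])/1000; rr=R.from_euler('xyz',[180,0,w[3]],degrees=True)
        d=r.inv().apply(q-p)/.15; t=(r.inv()*rr).as_rotvec()/(np.pi/2)
        n=max(np.linalg.norm(d)*.15/.0625,np.linalg.norm(t)*90/10.7)
        print(np.round(d,3).tolist(),np.round(t,3).tolist(),'rows>=',round(n,1)); p,r=q,rr
E
python3 - <<'E'
from h import *
plan((250,-440,230,40.6),(350,-300,230,40.6),(430,-165,200,40.6),(510,-45,180,40.6),(573.7,62.9,150,40.6),(573.7,62.9,12,40.6))
E
```

```text
[0.758, -0.542, 0.004] [-0.001, -0.0, -0.267] rows>= 2.2
[1.114, -0.275, -0.0] [0.0, 0.0, 0.0] rows>= 2.8
[0.991, -0.336, 0.2] [0.0, 0.0, 0.0] rows>= 2.6
[0.926, -0.26, 0.133] [0.0, 0.0, 0.0] rows>= 2.3
[0.791, -0.27, 0.2] [0.0, 0.0, 0.0] rows>= 2.1
[0.0, -0.0, 0.92] [0.0, 0.0, 0.0] rows>= 2.2
```

Request:
{"fn": "arm_command", "kwargs": {"increments": [[1,[0.76,-0.54,0],[0,0,-0.267]],[1,[0.76,-0.54,0],[0,0,-0.267]],[1,[0.76,-0.54,0],[0,0,-0.267]]], "newtons": 40}}

```text
time: 0.48
ee_pos: [0.252, -0.4381, 0.2308]
orientation: [-3.14, -0.001, 0.714]
contact_force: [-0.9, -0.6, 0.1]
finger_gap: 0.997
grip_force: 0.0
```

Request:
{"fn": "arm_command", "kwargs": {"increments": [[1,[0.955,-0.285,0.13],[0,0,0]],[1,[0.955,-0.285,0.13],[0,0,0]],[1,[0.955,-0.285,0.13],[0,0,0]]]}}

```text
time: 0.85
ee_pos: [0.3319, -0.313, 0.211]
orientation: [-3.14, -0.0, 0.71]
contact_force: [-0.9, 0.1, 0.6]
finger_gap: 1.0
grip_force: 0.0
```

Request:
{"fn": "arm_command", "kwargs": {"increments": [[1,[0.955,-0.285,0.13],[0,0,0]],[1,[0.955,-0.285,0.13],[0,0,0]],[1,[0.955,-0.285,0.13],[0,0,0]]]}}

```text
time: 1.23
ee_pos: [0.4128, -0.1873, 0.1916]
orientation: [-3.141, 0.0, 0.711]
contact_force: [-0.1, -1.2, 0.3]
finger_gap: 0.998
grip_force: 0.0
```

Request:
{"fn": "arm_command", "kwargs": {"increments": [[1,[0.955,-0.285,0.13],[0,0,0]],[1,[0.955,-0.285,0.13],[0,0,0]],[1,[0.955,-0.285,0.13],[0,0,0]]]}}

```text
time: 1.6
ee_pos: [0.4938, -0.0616, 0.172]
orientation: [-3.141, 0.0, 0.711]
contact_force: [-0.0, -0.2, -0.3]
finger_gap: 1.0
grip_force: 0.0
```

Request:
{"fn": "arm_command", "kwargs": {"increments": [[1,[0.955,-0.285,0.13],[0,0,0]],[1,[0.955,-0.285,0.13],[0,0,0]],[1,[0.955,-0.285,0.13],[0,0,0]],[1,[0.955,-0.285,0.13],[0,0,0]]]}}

```text
time: 2.1
ee_pos: [0.5742, 0.0629, 0.1524]
orientation: [-3.141, 0.001, 0.711]
contact_force: [-0.9, -0.1, -0.5]
finger_gap: 1.005
grip_force: 0.0
```

The arm is above the block within 1 mm, so I'll descend, grip and lift.

Request:
{"fn": "arm_command", "kwargs": {"increments": [[1,[0,0,0.4],[0,0,0]],[1,[0,0,0.7],[0,0,0]],[1,[0,0,0.93],[0,0,0]],[1,[0,0,0.93],[0,0,0]],[-1,[0,0,0.93],[0,0,0]],[-1,[0,0,0.93],[0,0,0]],[-1,[0,0,0.93],[0,0,0]],[-1,[0,0,0.93],[0,0,0]],[-1,[0,0,0.93],[0,0,0]],[-1,[0,0,0.93],[0,0,0]]], "newtons": 40}}

```text
time: 3.35
ee_pos: [0.5753, 0.062, 0.016]
orientation: [3.139, -0.002, 0.709]
contact_force: [-2.5, 1.1, 7.7]
finger_gap: 0.512
grip_force: 43.1
```

Request:
{"fn": "arm_command", "kwargs": {"increments": [[-1,[0,0,-0.1],[0,0,0]],[-1,[0,0,-0.3],[0,0,0]],[-1,[0,0,-0.6],[0,0,0]],[-1,[0,0,-0.87],[0,0,0]],[-1,[0,0,-0.87],[0,0,0]]]}}

```text
time: 3.98
ee_pos: [0.5769, 0.0618, 0.1493]
orientation: [3.135, -0.006, 0.709]
contact_force: [0.7, 0.1, -2.5]
finger_gap: 0.513
grip_force: 42.1
```

Run:
```python
from h import *
s=arm.state();print(s['ee_pos'],s['finger_gap'],s['grip_force'])
plan((620,-60,160,60),(620,-190,160,75),(600,-320,160,91.7),(508,-460,140,91.7),(508,-460,18,91.7))
```

```text
[0.57690532 0.06176982 0.14932335] 0.512686150286993 42.086060643196106
[-0.31, 0.804, -0.068] [0.005, -0.003, -0.215] rows>= 2.1
[-0.751, 0.433, 0.0] [0.0, 0.0, -0.167] rows>= 2.1
[-0.872, 0.096, 0.0] [0.0, 0.0, -0.186] rows>= 2.1
[-0.915, -0.641, 0.133] [0.0, 0.0, 0.0] rows>= 2.7
[0.0, -0.0, 0.813] [0.0, 0.0, 0.0] rows>= 2.0
```

Request:
{"fn": "arm_command", "kwargs": {"increments": [[-1,[-0.31,0.8,-0.07],[0,0,-0.215]],[-1,[-0.31,0.8,-0.07],[0,0,-0.215]],[-1,[-0.31,0.8,-0.07],[0,0,-0.215]]]}}

```text
time: 4.35
ee_pos: [0.617, -0.0631, 0.154]
orientation: [3.141, 0.001, 1.043]
contact_force: [-0.2, 0.9, -2.7]
finger_gap: 0.507
grip_force: 42.4
```

Request:
{"fn": "arm_command", "kwargs": {"increments": [[-1,[-0.75,0.43,0],[0,0,-0.167]],[-1,[-0.75,0.43,0],[0,0,-0.167]],[-1,[-0.75,0.43,0],[0,0,-0.167]]]}}

```text
time: 4.72
ee_pos: [0.6151, -0.1919, 0.1534]
orientation: [-3.14, 0.0, 1.304]
contact_force: [0.6, 0.5, -2.7]
finger_gap: 0.509
grip_force: 42.3
```

Request:
{"fn": "arm_command", "kwargs": {"increments": [[-1,[-0.87,0.1,0],[0,0,-0.186]],[-1,[-0.87,0.1,0],[0,0,-0.186]],[-1,[-0.87,0.1,0],[0,0,-0.186]]]}}

```text
time: 5.1
ee_pos: [0.5957, -0.3211, 0.1535]
orientation: [-3.14, -0.001, 1.597]
contact_force: [-0.1, -0.6, -0.8]
finger_gap: 0.512
grip_force: 42.3
```

Request:
{"fn": "arm_command", "kwargs": {"increments": [[-1,[-0.915,-0.64,0.13],[0,0,0]],[-1,[-0.915,-0.64,0.13],[0,0,0]],[-1,[-0.915,-0.64,0.13],[0,0,0]],[-1,[-0.915,-0.64,0.13],[0,0,0]],[-1,[-0.915,-0.64,0.13],[0,0,0]]]}}

```text
time: 5.72
ee_pos: [0.5061, -0.4567, 0.1345]
orientation: [-3.141, -0.002, 1.602]
contact_force: [-0.0, 0.0, -1.6]
finger_gap: 0.513
grip_force: 42.3
```

Run:
```python
from h import *
s=arm.state();print(s['ee_pos'],s['orientation'],s['finger_gap'])
plan((508,-460,22,91.7))
c=look('wrist');cv2.imwrite('pics/w1.png',c['pixels'])
```

```text
[ 0.50609761 -0.45673292  0.1345407 ] [-3.14125976e+00 -2.19540526e-03  1.60186631e+00] 0.5130276905184383
[-0.024, 0.012, 0.75] [-0.0, -0.001, 0.001] rows>= 1.8
```

View pics/w1.png

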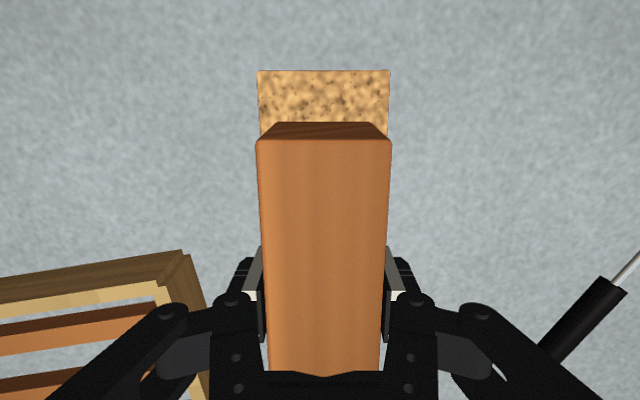

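The block (256–392, 125–370) is held straight over the cork mat (256–390, 70–135). I'll lower it and release.

Request:
{"fn": "arm_command", "kwargs": {"increments": [[-1,[-0.02,0.01,0.35],[0,0,0]],[-1,[-0.02,0.01,0.6],[0,0,0]],[-1,[-0.02,0.01,0.7],[0,0,0]],[-1,[-0.02,0.01,0.73],[0,0,0]],[-1,[-0.02,0.01,0.75],[0,0,0]],[-1,[-0.02,0.01,0.75],[0,0,0]]]}}

```text
time: 6.52
ee_pos: [0.5077, -0.4628, 0.0244]
orientation: [3.14, 0.002, 1.601]
contact_force: [-0.3, 0.4, -1.9]
finger_gap: 0.507
grip_force: 42.3
```

Request:
{"fn": "arm_command", "kwargs": {"increments": [[-1,[0,0,0.02],[0,0,0]],[-1,[0,0,0.02],[0,0,0]],[0.3,[0,0,0.02],[0,0,0]],[1,[0,0,0.02],[0,0,0]],[1,[0,0,0.02],[0,0,0]],[1,[0,0,0.02],[0,0,0]],[1,[0,0,-0.3],[0,0,0]],[1,[0,0,-0.7],[0,0,0]],[1,[0,0,-1],[0,0,0]],[1,[0,0,-1],[0,0,0]]]}}

```text
time: 7.78
ee_pos: [0.5089, -0.4644, 0.1791]
orientation: [3.135, 0.009, 1.601]
contact_force: [0.1, -0.9, 0.6]
finger_gap: 0.999
grip_force: 0.0
```

Run:
```python
from h import *
c=look('top');W=cloud(c);cv2.imwrite('pics/top1.png',c['pixels'])
b=W.reshape(-1,3)
q=b[(b[:,2]>.048)&(b[:,2]<.06)&(b[:,0]>.42)&(b[:,0]<.6)&(b[:,1]<-.36)&(b[:,1]>-.56)]
print(len(q));
if len(q)>5: print(cv2.minAreaRect((q[:,:2]*1000).astype(np.float32)),np.median(q[:,2]))
s=arm.state();print(s['ee_pos'],s['finger_gap'])
plan((530,-360,170,40),(543.3,-274.8,160,22.5),(543.3,-274.8,38,22.5))
```

```text
533
((508.3250732421875, -462.79638671875), (42.076133728027344, 120.87213897705078), 2.791271209716797) 0.05532627206367002
[ 0.50778601 -0.46306121  0.17557839] 0.9995833260350702
[0.682, 0.169, 0.035] [0.003, 0.002, 0.575] rows>= 4.8
[0.433, -0.378, 0.067] [0.0, -0.0, 0.194] rows>= 1.6
[0.0, -0.0, 0.813] [0.0, 0.0, 0.0] rows>= 2.0
```

The block is flat on the mat, centred within 3 mm. Next is the tray.

Request:
{"fn": "arm_command", "kwargs": {"increments": [[1,[0.68,0.17,0.03],[0,0,0.575]],[1,[0.68,0.17,0.03],[0,0,0.575]],[1,[0.68,0.17,0.03],[0,0,0.575]],[1,[0.68,0.17,0.03],[0,0,0.575]],[1,[0.68,0.17,0.03],[0,0,0.575]],[1,[0.68,0.17,0.03],[0,0,0.575]]]}}

```text
time: 8.57
ee_pos: [0.5284, -0.3584, 0.1662]
orientation: [-3.138, 0.0, 0.7]
contact_force: [0.9, -0.6, 0.0]
finger_gap: 1.001
grip_force: 0.0
```

Request:
{"fn": "arm_command", "kwargs": {"increments": [[1,[0.43,-0.38,0.07],[0,0,0.194]],[1,[0.43,-0.38,0.07],[0,0,0.194]],[1,[0.43,-0.38,0.07],[0,0,0.194]],[1,[0.43,-0.38,0.07],[0,0,0.194]]]}}

```text
time: 9.07
ee_pos: [0.5418, -0.2748, 0.1575]
orientation: [3.142, 0.0, 0.396]
contact_force: [-0.2, -0.4, 0.1]
finger_gap: 1.0
grip_force: 0.0
```

Run:
```python
from h import *
s=arm.state();print(s['ee_pos'],s['orientation'])
c=look('wrist');W=cloud(c);cv2.imwrite('pics/w2.png',c['pixels'])
b=W.reshape(-1,3)
q=b[(b[:,2]>.068)&(b[:,2]<.08)&(np.hypot(b[:,0]-.5433,b[:,1]+.2748)<.06)]
print(len(q))
if len(q)>5: print(cv2.minAreaRect((q[:,:2]*1000).astype(np.float32)),np.median(q[:,2]))
plan((543.3,-274.8,40,22.5))
```

```text
[ 0.54179503 -0.27481841  0.15751611] [3.14151561e+00 4.81624247e-04 3.96009339e-01]
1910
((542.8552856445312, -271.19464111328125), (69.4239501953125, 14.077898025512695), 23.007184982299805) 0.07416556495041518
[0.01, 0.001, 0.785] [0.0, 0.0, 0.001] rows>= 1.9
```

View pics/w2.png

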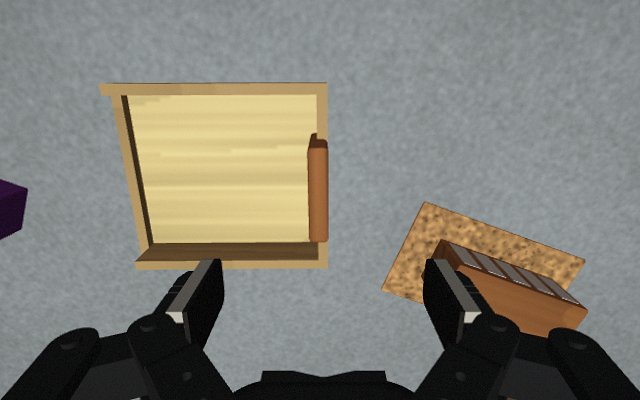

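The tray's grip board (308–328, 135–242) lies between the fingers and is aligned. I'll descend and grip.

Request:
{"fn": "arm_command", "kwargs": {"increments": [[1,[0.01,-0.02,0.4],[0,0,0]],[1,[0.01,-0.02,0.65],[0,0,0]],[1,[0.01,-0.02,0.77],[0,0,0]],[-1,[0.01,-0.02,0.77],[0,0,0]],[-1,[0.01,-0.02,0.77],[0,0,0]],[-1,[0.01,-0.02,0.77],[0,0,0]],[-1,[0.01,-0.02,0.77],[0,0,0]],[-1,[0.01,-0.02,0.77],[0,0,0]],[-1,[0.01,-0.02,0.77],[0,0,0]],[-1,[0.01,-0.02,0.77],[0,0,0]]], "newtons": 60}}

```text
time: 10.38
ee_pos: [0.5429, -0.271, 0.0437]
orientation: [3.14, -0.001, 0.394]
contact_force: [-2.3, 1.0, 5.8]
finger_gap: 0.154
grip_force: 60.0
```

Request:
{"fn": "arm_command", "kwargs": {"increments": [[-1,[0,0,-0.05],[0,0,0]],[-1,[0,0,-0.2],[0,0,0]],[-1,[0,0,-0.3],[0,0,0]],[-1,[0,0,-0.3],[0,0,0]]]}}

```text
time: 10.88
ee_pos: [0.5431, -0.2715, 0.0888]
orientation: [3.139, -0.001, 0.394]
contact_force: [-0.3, -0.9, -3.0]
finger_gap: 0.148
grip_force: 58.8
```

Run:
```python
from h import *
s=arm.state();print(s['ee_pos'],s['finger_gap'],s['grip_force'])
c=look('top');W=cloud(c)
b=W.reshape(-1,3)
q=b[(b[:,2]>.035)&(b[:,2]<.1)&(b[:,0]>.38)&(b[:,0]<.68)&(b[:,1]<-.08)&(b[:,1]>-.25)]
i=q[:,1]>-.2; print(q[i][:,2].mean(),q[~i][:,2].mean())
z=s['ee_pos'][2]*1000
plan((560,-180,z,12),(579,-85,z,1.1),(580,-4.7,z,1.1))
```

```text
[ 0.54313293 -0.27147051  0.08880505] 0.14834348986762438 58.76755177974701
0.05597602030084439 0.05691479314997148
[0.341, -0.515, -0.008] [0.001, -0.0, 0.117] rows>= 1.5
[0.256, -0.593, -0.0] [0.0, -0.0, 0.121] rows>= 1.6
[0.017, -0.535, -0.0] [0.0, 0.0, 0.0] rows>= 1.3
```

Request:
{"fn": "arm_command", "kwargs": {"increments": [[-1,[0.17,-0.26,0],[0,0,0.06]],[-1,[0.34,-0.515,0],[0,0,0.117]],[-1,[0.34,-0.515,0],[0,0,0.117]],[-1,[0.34,-0.515,0],[0,0,0.117]]]}}

```text
time: 11.42
ee_pos: [0.5593, -0.1799, 0.0865]
orientation: [-3.141, 0.001, 0.211]
contact_force: [0.7, -0.5, -2.9]
finger_gap: 0.158
grip_force: 59.3
```

Request:
{"fn": "arm_command", "kwargs": {"increments": [[-1,[0.13,-0.3,0],[0,0,0.06]],[-1,[0.26,-0.59,0],[0,0,0.121]],[-1,[0.26,-0.59,0],[0,0,0.121]],[-1,[0.26,-0.59,0],[0,0,0.121]]]}}

```text
time: 11.92
ee_pos: [0.5793, -0.0865, 0.0871]
orientation: [3.141, 0.0, 0.02]
contact_force: [-0.4, -0.2, -3.5]
finger_gap: 0.154
grip_force: 59.7
```

Request:
{"fn": "arm_command", "kwargs": {"increments": [[-1,[0.01,-0.27,0],[0,0,0]],[-1,[0.02,-0.53,0],[0,0,0]],[-1,[0.02,-0.53,0],[0,0,0]],[-1,[0.02,-0.53,0],[0,0,0]]]}}

```text
time: 12.42
ee_pos: [0.5811, -0.0073, 0.0873]
orientation: [3.141, -0.0, 0.019]
contact_force: [0.8, -0.5, -3.5]
finger_gap: 0.152
grip_force: 60.0
```

Run:
```python
from h import *
s=arm.state();print(s['ee_pos'],s['orientation'],s['finger_gap'],s['grip_force'])
plan((580,-4.7,44,1.1))
```

```text
[ 0.58105102 -0.00728953  0.08733134] [ 3.14080425e+00 -1.42950442e-04  1.85680395e-02] 0.15217708438185684 59.95204031467438
[-0.007, -0.018, 0.289] [0.001, -0.0, -0.0] rows>= 0.7
```

Next I lower to just above contact, then release and retract.

Request:
{"fn": "arm_command", "kwargs": {"increments": [[-1,[-0.01,-0.02,0.12],[0,0,0]],[-1,[-0.01,-0.02,0.22],[0,0,0]],[-1,[-0.01,-0.02,0.27],[0,0,0]],[-1,[-0.01,-0.02,0.285],[0,0,0]],[-1,[-0.01,-0.02,0.295],[0,0,0]],[-1,[-0.01,-0.02,0.295],[0,0,0]]]}}

```text
time: 13.18
ee_pos: [0.5798, -0.0027, 0.0437]
orientation: [3.141, -0.001, 0.02]
contact_force: [-3.0, -0.4, 0.8]
finger_gap: 0.152
grip_force: 60.4
```

Request:
{"fn": "arm_command", "kwargs": {"increments": [[-0.4,[0,0,0],[0,0,0]],[0.1,[0,0,0],[0,0,0]],[0.1,[0,0,0],[0,0,0]],[0.1,[0,0,0],[0,0,0]],[0.1,[0,0,-0.3],[0,0,0]],[0.1,[0,0,-0.65],[0,0,0]],[0.1,[0,0,-1],[0,0,0]],[0.1,[0,0,-1],[0,0,0]]]}}

```text
time: 14.18
ee_pos: [0.5827, -0.0033, 0.199]
orientation: [3.139, -0.011, 0.02]
contact_force: [-0.4, 0.0, 0.1]
finger_gap: 0.551
grip_force: 0.0
```

Run:
```python
from h import *
s=arm.state();print(s['ee_pos'])
plan((573,90,290,1.1),(573,220,290,1.1),(573.3,349,290,1.1))
c=look('wrist');W=cloud(c);b=W.reshape(-1,3)
q=b[(b[:,2]>.034)&(b[:,2]<.046)&(abs(b[:,0]-.578)<.1)&(abs(b[:,1]-.07)<.11)]
print('tray',cv2.minAreaRect((q[:,:2]*1000).astype(np.float32)))
q=b[(b[:,2]>.009)&(b[:,2]<.019)&(abs(b[:,0]-.578)<.06)&(b[:,1]>.11)&(b[:,1]<.18)]
print('lip',np.percentile(q[:,1],[1,50,99]) if len(q) else 0)
cv2.imwrite('pics/w3.png',c['pixels'])
```

```text
[ 0.58274234 -0.00328982  0.19898889]
[-0.046, -0.622, -0.609] [0.002, -0.007, 0.0] rows>= 2.1
[0.017, -0.867, -0.0] [0.0, 0.0, 0.0] rows>= 2.1
[0.019, -0.86, -0.0] [0.0, 0.0, 0.0] rows>= 2.1
tray ((577.6827392578125, 70.76774597167969), (151.27517700195312, 162.39903259277344), 1.4577653408050537)
lip [0.15046704 0.15437287 0.16015838]
```

View pics/w3.png

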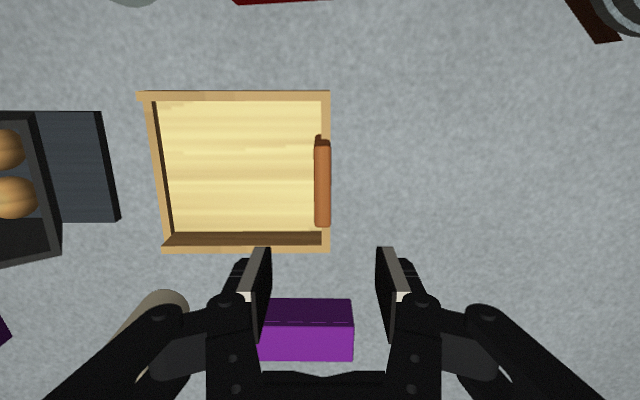

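The tray stands with its lip at y≈158 mm facing the tub, centred on it and with about 45 mm to the toe. Next I go to the bar.

Request:
{"fn": "arm_command", "kwargs": {"increments": [[1,[-0.05,-0.3,-0.6],[0,0,0]],[1,[-0.05,-0.62,-0.6],[0,0,0]],[1,[-0.05,-0.62,-0.6],[0,0,0]]]}}

```text
time: 14.6
ee_pos: [0.5701, 0.0928, 0.284]
orientation: [-3.141, -0.002, 0.023]
contact_force: [1.4, 0.0, 0.6]
finger_gap: 0.999
grip_force: 0.0
```

Request:
{"fn": "arm_command", "kwargs": {"increments": [[1,[0.02,-0.4,0],[0,0,0]],[1,[0.02,-0.87,0],[0,0,0]],[1,[0.02,-0.87,0],[0,0,0]]]}}

```text
time: 14.98
ee_pos: [0.5689, 0.2233, 0.28]
orientation: [3.141, 0.005, 0.024]
contact_force: [0.1, -0.3, -0.2]
finger_gap: 1.001
grip_force: 0.0
```

Request:
{"fn": "arm_command", "kwargs": {"increments": [[1,[0.02,-0.4,0],[0,0,0]],[1,[0.02,-0.86,0],[0,0,0]],[1,[0.02,-0.86,0],[0,0,0]],[1,[0.02,-0.86,0],[0,0,0]]]}}

```text
time: 15.48
ee_pos: [0.5709, 0.3485, 0.2811]
orientation: [3.14, 0.003, 0.019]
contact_force: [0.2, 0.3, 0.3]
finger_gap: 1.0
grip_force: 0.0
```

Run:
```python
from h import *
s=arm.state();print(s['ee_pos'],s['orientation'])
c=look('wrist');W=cloud(c);b=W.reshape(-1,3)
m=(np.abs(b[:,0]-.573)<.08)&(b[:,1]<.42)&(b[:,1]>.3)
q=b[m&(b[:,2]>.17)&(b[:,2]<.195)]
r=cv2.minAreaRect((q[:,:2]*1000).astype(np.float32));print(len(q),'bar',r,np.percentile(q[:,2],95))
q=q[abs(q[:,0]-.573)<.03]; print(np.percentile(q[:,1],[2,98]))
q=b[(b[:,2]>-.005)&(b[:,2]<.016)&(abs(b[:,0]-.575)<.045)&(b[:,1]>.19)&(b[:,1]<.24)]
if len(q): print('toe', np.percentile(q[q[:,2]>.009][:,1],[1,5]))
cv2.imwrite('pics/w4.png',c['pixels'])
c=look('top');W=cloud(c);q=W[165:210,235:260].reshape(-1,3)
q=q[(q[:,2]>.008)&(q[:,2]<.018)]; print('toe top',np.percentile(q[:,1],[1,5]),np.median(q[:,2]))
```

```text
[0.57085284 0.34851651 0.28111968] [3.13956531e+00 2.57023342e-03 1.92903293e-02]
2257 bar ((572.5706787109375, 353.46368408203125), (106.41925811767578, 11.844754219055176), 1.535560965538025) 0.18710390755486173
[0.34779321 0.35898854]
toe top [0.20161933 0.20238226] 0.012142534786938608
```

View pics/w4.png

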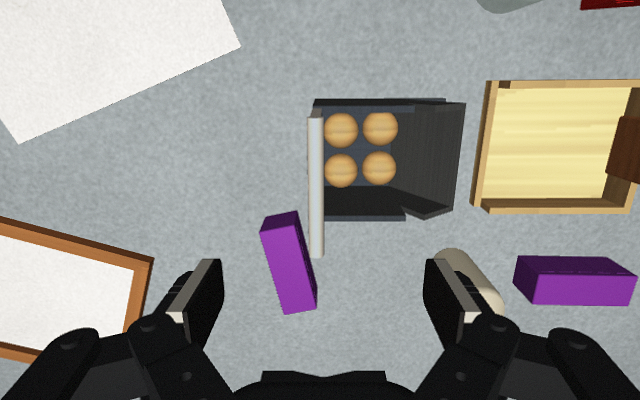

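The bar (310–323, 115–258) is between the fingers at (572.6, 353), and all four balls are in the tub. I'll descend and grip lightly.

Request:
{"fn": "arm_command", "kwargs": {"increments": [[1,[0.01,-0.03,0.4],[0,0,0]],[1,[0.01,-0.03,0.65],[0,0,0]],[1,[0.01,-0.03,0.8],[0,0,0]],[1,[0.01,-0.03,0.8],[0,0,0]],[-1,[0.01,-0.03,0.8],[0,0,0]],[-1,[0.01,-0.03,0.8],[0,0,0]],[-1,[0.01,-0.03,0.8],[0,0,0]],[-1,[0.01,-0.03,0.8],[0,0,0]],[-1,[0.01,-0.03,0.8],[0,0,0]],[-1,[0.01,-0.03,0.8],[0,0,0]]], "newtons": 25}}

```text
time: 16.82
ee_pos: [0.5725, 0.3541, 0.1636]
orientation: [3.141, -0.0, 0.02]
contact_force: [-1.4, -2.9, 4.4]
finger_gap: 0.127
grip_force: 24.6
```

Run:
```python
from h import *
s=arm.state();print(s['ee_pos'],s['orientation'],s['contact_force'],s['finger_gap'],s['grip_force'])
c=look('top');W=cloud(c);q=W[165:210,235:260].reshape(-1,3)
q=q[(q[:,2]>.008)&(q[:,2]<.018)]; print('toe top',np.percentile(q[:,1],[1,5]))
```

```text
[0.57253812 0.35406307 0.16361909] [ 3.14113909e+00 -4.74972736e-04  1.96433572e-02] [-1.40121844 -2.85902292  4.35216962] 0.12651904812774833 24.565548598766327
toe top [0.20163985 0.20239955]
```

The bar is gripped and the tub hasn't moved. Next I compute the rocking arc as increments in tool y and z.

Run:
```python
import numpy as np
def B(t):
    t=np.radians(t);return np.array([-146*np.cos(t)+180*np.sin(t),180*np.cos(t)+146*np.sin(t)])
for a,b,n in((0,25,10),(25,50,10),(50,64,10),(64,72,10),(72,76,5)):
    print(a,b,[[ -1,[0,*np.round((B(a+(b-a)*k/n)-B(a))*[1,-1]/150,3).tolist()],[0,0,0]] for k in range(1,n+1)])
```

```text
0 25 [[-1, [0, 0.053, -0.041], [0, 0, 0]], [-1, [0, 0.108, -0.08], [0, 0, 0]], [-1, [0, 0.165, -0.117], [0, 0, 0]], [-1, [0, 0.223, -0.151], [0, 0, 0]], [-1, [0, 0.283, -0.182], [0, 0, 0]], [-1, [0, 0.344, -0.211], [0, 0, 0]], [-1, [0, 0.406, -0.237], [0, 0, 0]], [-1, [0, 0.469, -0.261], [0, 0, 0]], [-1, [0, 0.533, -0.281], [0, 0, 0]], [-1, [0, 0.598, -0.299], [0, 0, 0]]]
25 50 [[-1, [0, 0.066, -0.015], [0, 0, 0]], [-1, [0, 0.132, -0.027], [0, 0, 0]], [-1, [0, 0.199, -0.036], [0, 0, 0]], [-1, [0, 0.266, -0.042], [0, 0, 0]], [-1, [0, 0.333, -0.046], [0, 0, 0]], [-1, [0, 0.401, -0.046], [0, 0, 0]], [-1, [0, 0.468, -0.043], [0, 0, 0]], [-1, [0, 0.535, -0.038], [0, 0, 0]], [-1, [0, 0.602, -0.029], [0, 0, 0]], [-1, [0, 0.669, -0.018], [0, 0, 0]]]
50 64 [[-1, [0, 0.037, 0.008], [0, 0, 0]], [-1, [0, 0.074, 0.016], [0, 0, 0]], [-1, [0, 0.11, 0.026], [0, 0, 0]], [-1, [0, 0.147, 0.036], [0, 0, 0]], [-1, [0, 0.183, 0.047], [0, 0, 0]], [-1, [0, 0.218, 0.059], [0, 0, 0]], [-1, [0, 0.254, 0.072], [0, 0, 0]], [-1, [0, 0.289, 0.086], [0, 0, 0]], [-1, [0, 0.324, 0.101], [0, 0, 0]], [-1, [0, 0.358, 0.116], [0, 0, 0]]]
64 72 [[-1, [0, 0.019, 0.009], [0, 0, 0]], [-1, [0, 0.039, 0.019], [0, 0, 0]], [-1, [0, 0.058, 0.029], [0, 0, 0]], [-1, [0, 0.077, 0.039], [0, 0, 0]], [-1, [0, 0.096, 0.049], [0, 0, 0]], [-1, [0, 0.115, 0.059], [0, 0, 0]], [-1, [0, 0.134, 0.07], [0, 0, 0]], [-1, [0, 0.152, 0.081], [0, 0, 0]], [-1, [0, 0.17, 0.093], [0, 0, 0]], [-1, [0, 0.189, 0.104], [0, 0, 0]]]
72 76 [[-1, [0, 0.018, 0.012], [0, 0, 0]], [-1, [0, 0.036, 0.024], [0, 0, 0]], [-1, [0, 0.054, 0.036], [0, 0, 0]], [-1, [0, 0.071, 0.049], [0, 0, 0]], [-1, [0, 0.088, 0.062], [0, 0, 0]]]
```

Request:
{"fn": "arm_command", "kwargs": {"increments": [[-1,[0,0.053,-0.041],[0,0,0]],[-1,[0,0.108,-0.08],[0,0,0]],[-1,[0,0.165,-0.117],[0,0,0]],[-1,[0,0.223,-0.151],[0,0,0]],[-1,[0,0.283,-0.182],[0,0,0]],[-1,[0,0.344,-0.211],[0,0,0]],[-1,[0,0.406,-0.237],[0,0,0]],[-1,[0,0.469,-0.261],[0,0,0]],[-1,[0,0.533,-0.281],[0,0,0]],[-1,[0,0.598,-0.299],[0,0,0]]]}}

```text
time: 18.12
ee_pos: [0.5745, 0.2671, 0.2096]
orientation: [-3.136, -0.003, 0.021]
contact_force: [-1.4, 8.4, 6.4]
finger_gap: 0.124
grip_force: 24.5
```

Run:
```python
from h import *
s=arm.state();print(s['ee_pos'],s['orientation'],s['contact_force'],s['finger_gap'],s['grip_force'])
c=look('scene');cv2.imwrite('pics/s2.png',cv2.resize(c['pixels'][100:280,270:520],(750,540)))
```

```text
[0.574491   0.26711624 0.20964121] [-3.13555186e+00 -2.89351088e-03  2.05674557e-02] [-1.37630179  8.39802008  6.42604531] 0.12392940327742433 24.477212727069855
```

View pics/s2.png

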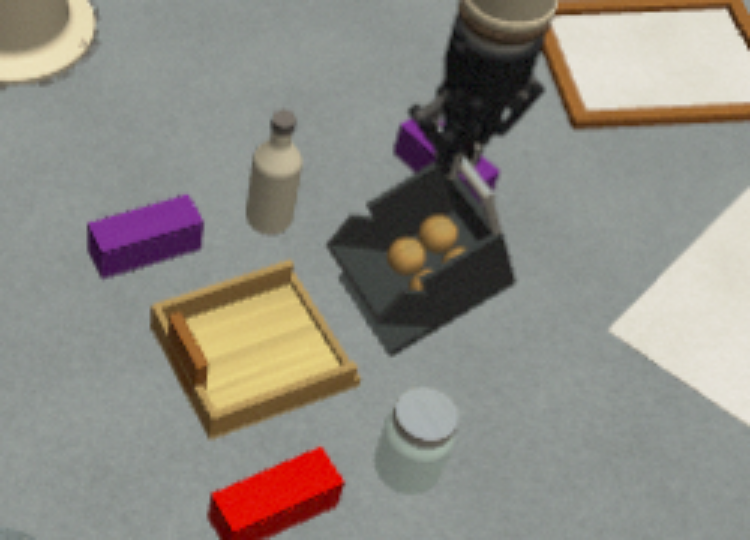

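The tub is rocking on its front edge with the toe down, and the wrist force is about 8 N. I'll continue.

Request:
{"fn": "arm_command", "kwargs": {"increments": [[-1,[0,0.066,-0.015],[0,0,0]],[-1,[0,0.132,-0.027],[0,0,0]],[-1,[0,0.199,-0.036],[0,0,0]],[-1,[0,0.266,-0.042],[0,0,0]],[-1,[0,0.333,-0.046],[0,0,0]],[-1,[0,0.401,-0.046],[0,0,0]],[-1,[0,0.468,-0.043],[0,0,0]],[-1,[0,0.535,-0.038],[0,0,0]],[-1,[0,0.602,-0.029],[0,0,0]],[-1,[0,0.669,-0.018],[0,0,0]]]}}

```text
time: 19.42
ee_pos: [0.5764, 0.1641, 0.2111]
orientation: [-3.141, -0.001, 0.02]
contact_force: [0.2, 3.5, 5.1]
finger_gap: 0.129
grip_force: 26.9
```

```bash
cat >> h.py <<'E'
def toe():
    W=cloud(look('top'));b=W.reshape(-1,3)
    q=b[(b[:,2]>.004)&(b[:,2]<.03)&(b[:,0]>.53)&(b[:,0]<.615)&(b[:,1]>.168)&(b[:,1]<.23)]
    s=arm.state();print(s['time'],s['ee_pos'],s['contact_force'],s['grip_force'],'toe pts',len(q),np.percentile(q[:,1],[1,50]) if len(q) else 0)
    k=b[(b[:,2]>.02)&(b[:,2]<.2)&(b[:,0]>.5)&(b[:,0]<.65)]
    return b
E
python3 - <<'E'
from h import *
toe()
E
```

```text
19.475 [0.57637412 0.1626844  0.21059534] [0.61609962 1.78430336 6.12501753] 27.168128192424774 toe pts 0 0
```

Request:
{"fn": "arm_command", "kwargs": {"increments": [[-1,[0,0.037,0.008],[0,0,0]],[-1,[0,0.074,0.016],[0,0,0]],[-1,[0,0.11,0.026],[0,0,0]],[-1,[0,0.147,0.036],[0,0,0]],[-1,[0,0.183,0.047],[0,0,0]],[-1,[0,0.218,0.059],[0,0,0]],[-1,[0,0.254,0.072],[0,0,0]],[-1,[0,0.289,0.086],[0,0,0]],[-1,[0,0.324,0.101],[0,0,0]],[-1,[0,0.358,0.116],[0,0,0]]]}}

```text
time: 20.72
ee_pos: [0.577, 0.1102, 0.1929]
orientation: [3.141, 0.0, 0.02]
contact_force: [1.0, 1.8, 2.9]
finger_gap: 0.126
grip_force: 27.0
```

Request:
{"fn": "arm_command", "kwargs": {"increments": [[-1,[0,0.019,0.009],[0,0,0]],[-1,[0,0.039,0.019],[0,0,0]],[-1,[0,0.058,0.029],[0,0,0]],[-1,[0,0.077,0.039],[0,0,0]],[-1,[0,0.096,0.049],[0,0,0]],[-1,[0,0.115,0.059],[0,0,0]],[-1,[0,0.134,0.07],[0,0,0]],[-1,[0,0.152,0.081],[0,0,0]],[-1,[0,0.17,0.093],[0,0,0]],[-1,[0,0.189,0.104],[0,0,0]]]}}

```text
time: 21.98
ee_pos: [0.5775, 0.0821, 0.1773]
orientation: [-3.141, 0.0, 0.02]
contact_force: [1.6, 1.5, 0.3]
finger_gap: 0.129
grip_force: 27.0
```

Run:
```python
from h import *
s=arm.state();print(s['ee_pos'],s['contact_force'],s['grip_force'])
c=look('scene');cv2.imwrite('pics/s3.png',cv2.resize(c['pixels'][100:280,270:520],(750,540)))
```

```text
[0.57752831 0.08214263 0.17726861] [1.57997851 1.51329628 0.25679357] 27.032992243766785
```

View pics/s3.png

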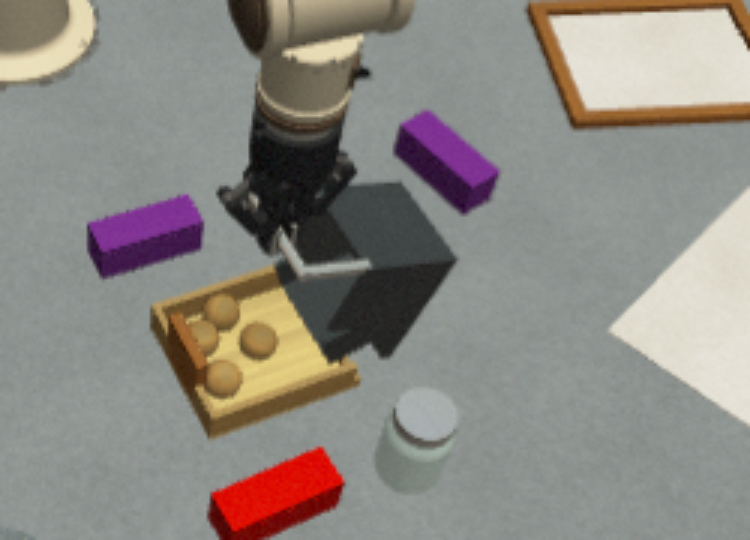

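All four balls are in the tray: (220,310), (203,335), (258,340) and (222,378). I'll rock the tub back along the same arc, slower near the end.

Run:
```python
import numpy as np
def B(t):
    t=np.radians(t);return np.array([-146*np.cos(t)+180*np.sin(t),180*np.cos(t)+146*np.sin(t)])
for a,b,n in((72,54,10),(54,30,10),(30,10,10),(10,0,10)):
    print(a,b,[[ -1,[0,*np.round((B(a+(b-a)*k/n)-B(a))*[1,-1]/150,3).tolist()],[0,0,0]] for k in range(1,n+1)])
```

```text
72 54 [[-1, [0, -0.041, -0.026], [0, 0, 0]], [-1, [0, -0.083, -0.05], [0, 0, 0]], [-1, [0, -0.126, -0.073], [0, 0, 0]], [-1, [0, -0.169, -0.095], [0, 0, 0]], [-1, [0, -0.213, -0.116], [0, 0, 0]], [-1, [0, -0.258, -0.135], [0, 0, 0]], [-1, [0, -0.303, -0.152], [0, 0, 0]], [-1, [0, -0.349, -0.168], [0, 0, 0]], [-1, [0, -0.395, -0.183], [0, 0, 0]], [-1, [0, -0.442, -0.196], [0, 0, 0]]]
54 30 [[-1, [0, -0.063, -0.015], [0, 0, 0]], [-1, [0, -0.126, -0.028], [0, 0, 0]], [-1, [0, -0.19, -0.038], [0, 0, 0]], [-1, [0, -0.255, -0.046], [0, 0, 0]], [-1, [0, -0.319, -0.05], [0, 0, 0]], [-1, [0, -0.384, -0.052], [0, 0, 0]], [-1, [0, -0.448, -0.052], [0, 0, 0]], [-1, [0, -0.513, -0.048], [0, 0, 0]], [-1, [0, -0.578, -0.042], [0, 0, 0]], [-1, [0, -0.642, -0.033], [0, 0, 0]]]
30 10 [[-1, [0, -0.053, 0.009], [0, 0, 0]], [-1, [0, -0.106, 0.021], [0, 0, 0]], [-1, [0, -0.158, 0.034], [0, 0, 0]], [-1, [0, -0.21, 0.049], [0, 0, 0]], [-1, [0, -0.261, 0.065], [0, 0, 0]], [-1, [0, -0.312, 0.084], [0, 0, 0]], [-1, [0, -0.362, 0.104], [0, 0, 0]], [-1, [0, -0.411, 0.126], [0, 0, 0]], [-1, [0, -0.46, 0.15], [0, 0, 0]], [-1, [0, -0.507, 0.175], [0, 0, 0]]]
10 0 [[-1, [0, -0.023, 0.013], [0, 0, 0]], [-1, [0, -0.047, 0.027], [0, 0, 0]], [-1, [0, -0.07, 0.041], [0, 0, 0]], [-1, [0, -0.092, 0.056], [0, 0, 0]], [-1, [0, -0.115, 0.071], [0, 0, 0]], [-1, [0, -0.137, 0.086], [0, 0, 0]], [-1, [0, -0.159, 0.101], [0, 0, 0]], [-1, [0, -0.181, 0.118], [0, 0, 0]], [-1, [0, -0.202, 0.134], [0, 0, 0]], [-1, [0, -0.223, 0.151], [0, 0, 0]]]
```

Request:
{"fn": "arm_command", "kwargs": {"increments": [[-1,[0,-0.041,-0.026],[0,0,0]],[-1,[0,-0.083,-0.05],[0,0,0]],[-1,[0,-0.126,-0.073],[0,0,0]],[-1,[0,-0.169,-0.095],[0,0,0]],[-1,[0,-0.213,-0.116],[0,0,0]],[-1,[0,-0.258,-0.135],[0,0,0]],[-1,[0,-0.303,-0.152],[0,0,0]],[-1,[0,-0.349,-0.168],[0,0,0]],[-1,[0,-0.395,-0.183],[0,0,0]],[-1,[0,-0.442,-0.196],[0,0,0]]]}}

```text
time: 23.28
ee_pos: [0.5763, 0.1491, 0.2071]
orientation: [-3.141, 0.0, 0.02]
contact_force: [0.6, 0.8, 0.3]
finger_gap: 0.131
grip_force: 27.0
```

Request:
{"fn": "arm_command", "kwargs": {"increments": [[-1,[0,-0.063,-0.015],[0,0,0]],[-1,[0,-0.126,-0.028],[0,0,0]],[-1,[0,-0.19,-0.038],[0,0,0]],[-1,[0,-0.255,-0.046],[0,0,0]],[-1,[0,-0.319,-0.05],[0,0,0]],[-1,[0,-0.384,-0.052],[0,0,0]],[-1,[0,-0.448,-0.052],[0,0,0]],[-1,[0,-0.513,-0.048],[0,0,0]],[-1,[0,-0.578,-0.042],[0,0,0]],[-1,[0,-0.642,-0.033],[0,0,0]]]}}

```text
time: 24.52
ee_pos: [0.5745, 0.2456, 0.2119]
orientation: [-3.141, -0.0, 0.02]
contact_force: [0.3, 2.4, -2.6]
finger_gap: 0.127
grip_force: 26.5
```

Request:
{"fn": "arm_command", "kwargs": {"increments": [[-1,[0,-0.053,0.009],[0,0,0]],[-1,[0,-0.106,0.021],[0,0,0]],[-1,[0,-0.158,0.034],[0,0,0]],[-1,[0,-0.21,0.049],[0,0,0]],[-1,[0,-0.261,0.065],[0,0,0]],[-1,[0,-0.312,0.084],[0,0,0]],[-1,[0,-0.362,0.104],[0,0,0]],[-1,[0,-0.411,0.126],[0,0,0]],[-1,[0,-0.46,0.15],[0,0,0]],[-1,[0,-0.507,0.175],[0,0,0]]]}}

```text
time: 25.78
ee_pos: [0.5729, 0.3213, 0.1853]
orientation: [3.141, 0.0, 0.02]
contact_force: [-0.6, 3.5, 2.4]
finger_gap: 0.122
grip_force: 27.4
```

Run:
```python
from h import *
toe()
```

```text
25.825 [0.57265196 0.32226623 0.1848765 ] [ 0.51421241  4.30218457 -2.1204066 ] 26.584520637989044 toe pts 64 [0.17399456 0.20239891]
```

Request:
{"fn": "arm_command", "kwargs": {"increments": [[-1,[0,-0.023,0.013],[0,0,0]],[-1,[0,-0.047,0.027],[0,0,0]],[-1,[0,-0.07,0.041],[0,0,0]],[-1,[0,-0.092,0.056],[0,0,0]],[-1,[0,-0.115,0.071],[0,0,0]],[-1,[0,-0.137,0.086],[0,0,0]],[-1,[0,-0.159,0.101],[0,0,0]],[-1,[0,-0.181,0.118],[0,0,0]],[-1,[0,-0.202,0.134],[0,0,0]],[-1,[0,-0.218,0.148],[0,0,0]]]}}

```text
time: 27.08
ee_pos: [0.5723, 0.3538, 0.1635]
orientation: [-3.142, -0.0, 0.02]
contact_force: [-0.7, 2.4, 0.5]
finger_gap: 0.127
grip_force: 27.0
```

Run:
```python
from h import *
toe()
b=cloud(look('top')).reshape(-1,3)
q=b[(b[:,2]>.1)&(b[:,2]<.118)&(b[:,0]>.5)&(b[:,0]<.65)&(b[:,1]<.33)&(b[:,1]>.2)]
for lo,hi in((.22,.25),(.25,.28),(.28,.31)):
    k=q[(q[:,1]>lo)&(q[:,1]<hi)]; print(len(k),np.median(k[:,2]) if len(k) else 0)
```

```text
27.125 [0.57231475 0.3537455  0.1634926 ] [-0.6018647   4.14316952 -2.47467951] 26.57888799905777 toe pts 212 [0.17390521 0.20960814]
29 0.10444835756914594
30 0.11015027169709146
58 0.10954306666556057
```

Request:
{"fn": "arm_command", "kwargs": {"increments": [[-1,[0,-0.006,0.006],[0,0,0]],[-1,[0,-0.01,0.01],[0,0,0]],[-0.6,[0,-0.01,0.01],[0,0,0]],[0,[0,-0.01,0.01],[0,0,0]],[0.5,[0,-0.01,0.01],[0,0,0]],[0.5,[0,-0.01,0.01],[0,0,0]],[0.5,[0,0,-0.2],[0,0,0]],[0.5,[0,0,-0.5],[0,0,0]],[0.5,[0,0,-0.9],[0,0,0]],[0.5,[0,0,-0.9],[0,0,0]]]}}

```text
time: 28.42
ee_pos: [0.575, 0.3546, 0.3062]
orientation: [-3.137, -0.012, 0.02]
contact_force: [0.8, 0.7, -0.3]
finger_gap: 0.75
grip_force: 0.0
```

Run:
```python
from h import *
c=look('wrist');b=cloud(c).reshape(-1,3)
q=b[(b[:,2]>.17)&(b[:,2]<.195)&(abs(b[:,0]-.573)<.08)&(b[:,1]<.42)&(b[:,1]>.3)]
print('bar wrist',cv2.minAreaRect((q[:,:2]*1000).astype(np.float32)) if len(q) else 0,len(q))
c=look('top');W=cloud(c);cv2.imwrite('pics/top2.png',cv2.resize(c['pixels'][90:280,150:520],None,fx=2.1,fy=2.1))
def rect(x0,x1,y0,y1,zlo,zhi,n):
    S=W[y0:y1,x0:x1];q=S[(S[...,2]>zlo)&(S[...,2]<zhi)]
    if len(q)>4:
        r=cv2.minAreaRect((q[:,:2]*1000).astype(np.float32));print(n,np.round(r[0],1),np.round(r[1],1),round(r[2],1))
rect(165,260,155,215,.07,.095,'tub rim')
rect(235,265,235,260,.1,.17,'glue')
rect(245,280,110,145,.09,.11,'jar')
rect(380,435,100,160,.105,.125,'conc')
rect(435,505,198,242,.048,.06,'reed')
print(arm.state()['ee_pos'])
```

```text
bar wrist ((572.536376953125, 353.4546813964844), (106.2593002319336, 11.928596496582031), 1.546120524406433) 1922
tub rim [574.7 279.6] [110.1 145.9] 1.1
glue [411.9 168.5] [47.9 51.6] 1.3
jar [751.3 157.3] [55.6 56.5] 3.8
conc [ 743.9 -264.9] [99.2 89.5] 44.0
reed [ 507.9 -463.9] [ 43.1 122.7] 2.8
[0.57269708 0.35366984 0.29933674]
```

View pics/top2.png

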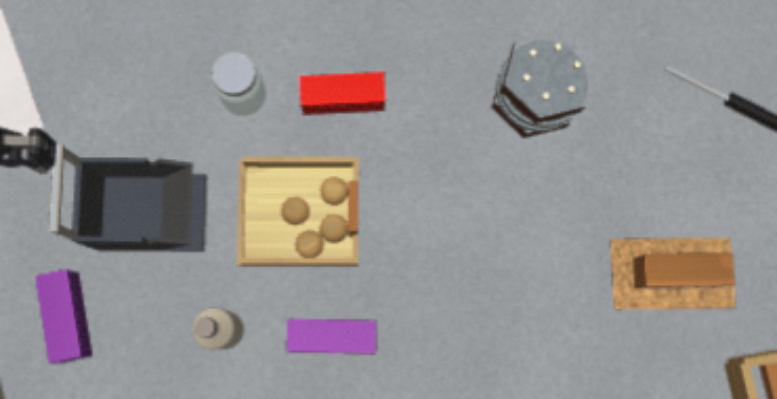

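The tub stands upright where it was (bar at 353.5 mm, same as before) and the four balls rest in the tray. The reed block lies on the mat (612–735, 238–308 in the crop), and the glue bottle, jar and concertina look undisturbed. The arm is clear, so I'm handing in.

```bash
python3 -c "
from plant import order
print(order.hand_in())"
```

```text
the job is handed in; nothing more can be done
None
```

The job is handed in at about 29 s robot time: the reed block lies flat on the mat, all four balls are in the tray, the tub is back upright where it was, and the final camera check showed no sign that the glue bottle, jar or concertina had been disturbed.

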